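# Hang the charged data logger on its screw

### The job

Take the data logger with the orange cap out of its deep charging well, lifting it straight up and leaving the other two loggers in theirs. Then hang it upright on the screw of the grey stand: bring the keyhole in its back over the screw head, slide it down until the screw sits at the narrow upper end of the slot, and let go. Handle it gently, keep it upright, and leave the things lying around alone.

Things in the scene. Friction and masses are not known exactly. Their poses are not given: they have to be found in the camera images.
- logger_orange: white flat data logger, orange cap, 24 (x) x 56 (y) x 140 mm (z), 0.11 to 0.22 kg. Origin: centre of underside; z up; -x is its front (dark screen), +x its back with the keyhole. Starts upright in one of the dock's 3 wells (varies), facing as the dock does, top 60 mm above the block. Pinch its top 35 mm across the 24 mm thickness (flat front and back), fingers pointing down
- keyhole_round (a point): centre of the wide part (19 mm across) of the orange logger's keyhole, on its back face: (12, 0, 66) mm in the logger's frame. The keyhole goes through a 4 mm back wall; behind it is a hollow 8 mm deep for the screw head, up to 105 mm above the underside
- keyhole_slot_end (a point): where the screw's axis belongs when hung: upper end of the orange logger's keyhole slot, on its back face: (12, 0, 84) mm in the logger's frame, 18 mm above keyhole_round. The slot is 9 mm wide
- dock: black charging dock, fixed, 106 (x) x 240 (y) mm. Origin: centre of underside; -x its front (green lights). Block 90 mm high, three wells along y at -76, 0, +76 mm, each 27 x 59 mm, 80 deep (floor at z 10), 1.5 mm play round a logger. Grey guard walls along front and back rise to z 130 mm, 35 mm off a logger's faces: fingers fit only from above. Loggers in wells reach z 150 mm
- logger_blue: data logger of the same make, blue cap, standing in another well of the dock; must stay there. Origin and axes as the orange one
- logger_grey: data logger of the same make, grey cap, standing in another well of the dock; must stay there. Origin and axes as the orange one
- stand: grey stand, fixed: base 100 x 90 x 12 mm, upright aluminium plate 60 mm wide, 8 mm thick, top at z 144 mm. Origin on the bench below the middle of the upright's front face; the front face looks along the stand's -x (roughly towards the robot), z up. The base reaches 30 mm in front of that face
- screw (a point): root of the screw on the upright's front face: (0, 0, 130) mm in the stand's frame. It points along the stand's -x: neck 5 mm thick, 6 mm long, then a head 13 mm across, 3.5 mm thick (9.5 mm out in all). When hung, the logger's back lies against the upright, its x along the stand's x, its underside 46 mm above the bench
- marker: white marker pen with a red cap, 14 x 131 x 14 mm, lying near the bench's front edge; bystander. Origin under its middle
- relay_box: grey cardboard box in film, 108 x 136 x 48 mm, bystander on the right. Origin at the centre of its underside
- red_tape: roll of narrow red tape, 80 mm across, 19 mm high, lying in front of the stand, by the bench edge; bystander. Origin at the centre of its underside
There are look-alikes about, which are no part of the job. Leave any brown look-alike of the logger_orange alone.

How it is judged:
On the way:
1. the orange logger is lifted upright clear of its well (its underside above the block) (z of logger_orange in the frame of dock above 0.09 m and angle between logger_orange's own z axis and vertical below 0.3 rad), for 0.1 s.
At the end, for the whole second after the job is handed in: The orange logger hangs still and released on the stand's screw: slot end within 6 mm of the screw's root, upright within 0.2 rad, back to the upright plate within 0.15 rad; the other two loggers still in their wells (moved under 10 mm) (distance between keyhole_slot_end and screw below 0.006 m and angle between logger_orange's own z axis and vertical below 0.2 rad and angle between the x axis of logger_orange and the x axis of stand, either way round below 0.15 rad and linear speed of logger_orange below 0.02 m/s and contact force between logger_orange and stand above 0.3 N and contact force between logger_orange and the fingers below 0.1 N and distance of each of logger_blue, logger_grey from where it was at the start of the episode below 0.01 m); the robot touches nothing.
It fails at once if the orange logger is tipped by more than 0.5 rad (angle between logger_orange's own z axis and vertical above 0.5 rad).
It fails at once if the orange logger is pressed against the stand with more than 50 N (contact force between logger_orange and stand above 50 N).
It fails at once if the orange logger is pressed against the dock with more than 60 N (contact force between logger_orange and dock above 60 N).
It fails at once if another logger is moved by more than 10 mm (distance of any of logger_blue, logger_grey from where it was at the start of the episode above 0.01 m).
It fails at once if the marker, the box or the tape is moved by more than 30 mm (distance of any of marker, relay_box, red_tape from where it was at the start of the episode above 0.03 m).
It also fails if it takes over 45 s, if anything falls off the work surface, if the arm or the gripper's body presses on something with over 40 N, if the wrist force passes 120 N, or if a joint passes its speed limit or range.

### The arm

A 6-joint arm with a two-finger parallel gripper is mounted at the origin on a cart in front of the work surface, level with it; the furniture and walls round the work are solid. World frame = base frame: x ahead of the robot, y to its left, z up, the work surface at z = 0. Lengths are in m, angles in rad, forces in N, time in s.
With the tool pointing down it reaches from about 0.375 to 0.75 m from the base axis. Payload 9 kg.
Tool frame: the origin (TCP) lies at the very end of the fingers, on their centre line; the grasp point (between the pads) lies 19 mm behind it; z points along the fingers, y is the line along which they close (so a half turn about z gives the same grasp; the last joint's range is limited). The gripper opens to 85 mm and grips with 20 to 120 N. Pads are 22 mm wide; open, the fingers measure 114 mm over their backs; the gripper's body (76 mm by 85 mm) begins 54 mm behind the grasp point. The pads swing forward as they close: fully open they stand 13 mm farther back than shut.
Start: joints at [1.022, 0.104, 0.097, 1.564, 0, 1.353], TCP at [0.195, 0.568, 0.231] pointing down, gripper open.
Joint ranges: [-2.99, 2.99], [-0.84, 1.86], [-1.1, 1.16], [-1.84, 2.11], [-1.51, 1.56], [-3.14, 3.14]. Speed limits (rad/s): [2.22, 2.22, 2.57, 3.14, 3.14, 3.14].

### API

Orientations are given as a unit quaternion [w, x, y, z].
In Python, from rig import read_state, camera, hand_in gives the robot as it stands.
- The arm moves only by the tool carry_out, never from a script. Its argument "plan" is one flat list of numbers, 5 for each row, row after row: the shift along the world's x, y, z as a fraction of full scale, then the turn about the world's z as a fraction of full scale, then the closure, from -1 (fully open) to 1 (shut). In form: [x, y, z, spin, hand, x, y, z, spin, hand, ...]. A call has 1 to 20 rows; each row shifts and turns the commanded pose from where the row before left it; what a row does not reach is not made up. Full scale, the value 1, is 0.03 m for a shift and 4 degrees for a turn. A row lasts 1/12 s, in which the tool goes at most 41.7 mm and 7.16 degrees, less where a joint would pass 70% of its speed; a pose out of reach is approached as far as the arm can. A call with a number of a shift or a turn outside -1 to 1 is refused whole. A call with a gripper value outside its range is refused whole. The fingers move at their own pace and stop on an object; "force" is the grip in N (left out, the last holds). Time passes only in rows, so rows that do not move let the fingers close. It gives the time, the measured TCP pose, the force, the opening and the grip force at its end, in the units of the state.
- read_state(): the state, without advancing time (a new reading comes with each control period).
- camera(name): name is "side" or "top"; returns a dict with "color" (384x512x3 uint8, red, green, blue), "z_map" (384x512 float32, m along the optical axis (not along the pixel's ray), 0 where there is no reading), "fx", "fy", "cx", "cy" (pixels), "R" (3x3) and "t" (3): a world point X has camera coordinates R X + t. Camera axes: x right, y down, z forward; pixel columns grow to the right and rows downward; lengths in m; the calibration is good to about 2 mm. A picture is of the moment at which its call begins.
- hand_in(): hands the job in; it is judged then, once.
The state is a dict: "time_s": time; "joint_pos": joint angles; "joint_vel": joint speeds; "joint_torque": joint torques, N m; "ee_pos": TCP position; "orientation": TCP orientation; "contact_force": force on the tool from outside, world axes, zero at the start; "torque": the same for the moment, N m; "width": finger opening in m; "finger_force": force on a finger pad.
Only numpy, scipy, OpenCV 4.12 (cv2) and the standard library are available. Lean on these libraries where they do the work, as an engineer would, in place of code of your own. Each camera call takes 0.05 s, during which the arm holds its last target. There are 200 camera calls.

## Working session

There is one attempt and no reset: what is moved stays moved. The work goes in short steps, Python scripts to look and compute and a tool call to move; the robot and the scene stay as the last step left them, time stands still between calls to the robot, and variables do not carry over. Pictures are saved under pics/ and viewed, at most 10 in all, crops included, and the job is handed in when it is done.

Besides the shell and the picture viewer there is one more tool, called after "Call:" as a command line: name --argument value ..., lists and objects as JSON in quotes. carry_out: Moves the arm, as the interface text tells. Its arguments: {"type":"object","properties":{"plan":{"type":"array"},"force":{"type":"number"}},"required":["plan"]}

```bash
mkdir -p pics
cat > h.py <<'E'
import numpy as np, cv2
from rig import read_state, camera, hand_in
def pts(c):
    v,u=np.indices(c["z_map"].shape); z=c["z_map"]
    P=np.stack([(u-c["cx"])/c["fx"]*z,(v-c["cy"])/c["fy"]*z,z],-1)
    return (P-c["t"])@c["R"]   # R^T (p-t)
def ray(c,u,v,h):
    d=np.array([(u-c["cx"])/c["fx"],(v-c["cy"])/c["fy"],1])@c["R"]; o=-c["t"]@c["R"]
    return o+d*(h-o[2])/d[2]
def proj(c,X):
    p=c["R"]@np.array(X)+c["t"]; return c["fx"]*p[0]/p[2]+c["cx"],c["fy"]*p[1]/p[2]+c["cy"]
E
python3 - <<'E'
from h import *
for n in("top","side"):
    c=camera(n); cv2.imwrite(f"pics/{n}0.png",c["color"][:,:,::-1]); np.savez(f"{n}0.npz",**c)
    print(n,c["fx"],-c["t"]@c["R"],c["R"][2])
print(read_state())
E
```

```text
top 445.3341564489788 [ 0.28551572 -0.17739716  1.19906416] [ 0.21386572 -0.02453186 -0.97655499]
side 413.9386505878087 [0.7241295  0.38303422 1.18824584] [-0.17671145 -0.45233338 -0.87416679]
{'time_s': 0.1, 'joint_pos': array([1.02227852e+00, 1.04639929e-01, 9.65332682e-02, 1.56388767e+00,
       4.64979877e-06, 1.35309653e+00]), 'joint_vel': array([ 0.00096324,  0.00033841,  0.00258595, -0.00075829,  0.00207931,
        0.00052774]), 'joint_torque': array([ 5.52058860e-03, -5.58208036e+01,  5.04720247e+01,  1.30497344e-02,
       -4.40308304e-04, -6.30482828e-05]), 'ee_pos': array([0.19472035, 0.56720921, 0.2305923 ]), 'orientation': array([-2.26066462e-04,  1.64655738e-01,  9.86350916e-01, -5.54708850e-04]), 'contact_force': array([ 1.0147947 , -0.29285764, -0.62254265]), 'torque': array([ 0.001957  , -0.02473474,  0.00465039]), 'finger_force': 0.0, 'width': 0.08567055862313848}
```

View pics/top0.png

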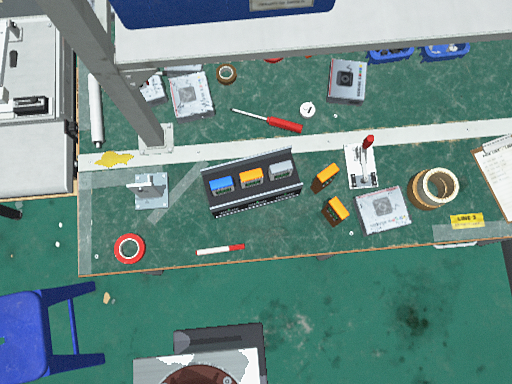

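View pics/side0.png

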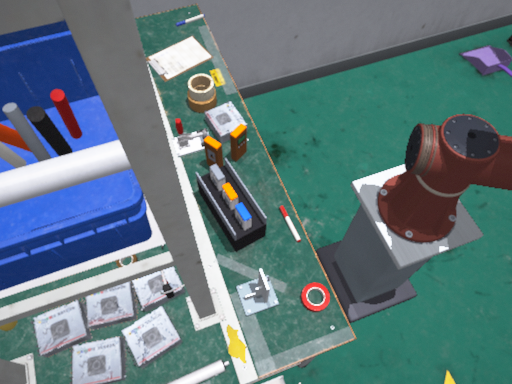

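Top view: dock caps are blue (220,184), orange (251,177) and grey (281,168). Orange-capped candidates are (251,177) in the dock, plus loose ones on the bench at (325,175) and (335,208), which look brown-bodied. The stand is at (150,188), tape at (129,248), marker at (220,249) and box at (383,210). I choose the one in the dock and will check it in a crop while measuring.

Run:
```python
from h import *
T=dict(np.load("top0.npz")); S=dict(np.load("side0.npz"))
a=cv2.resize(T["color"][140:225,110:360],None,fx=3,fy=3,interpolation=2)[:,:,::-1]
b=cv2.resize(S["color"][120:315,180:300],None,fx=2.9,fy=2.9,interpolation=2)[:,:,::-1][:566]
im=np.zeros((600,800,3),np.uint8); im[:255,:750]=a
b2=cv2.resize(S["color"][255:315,225:290],None,fx=5,fy=5,interpolation=2)[:,:,::-1]; im[260:560,:325]=b2
b3=cv2.resize(S["color"][120:240,190:270],None,fx=2.8,fy=2.8,interpolation=2)[:,:,::-1]; im[260:596,340:564]=b3
cv2.imwrite("pics/crop1.png",im)
for n,c,(r0,r1,c0,c1) in(("top",T,(145,225,195,310)),("side",S,(155,250,190,270))):
    P=pts(c); m=np.zeros(P.shape[:2],bool); m[r0:r1,c0:c1]=1
    m&=(c["z_map"]>0)
    hsv=cv2.cvtColor(c["color"],cv2.COLOR_RGB2HSV); H,s,v=[hsv[...,i].astype(int) for i in range(3)]
    for nm,k in(("or",(H>8)&(H<25)&(s>150)),("bl",(H>100)&(H<120)&(s>120)),("all",H>=0)):
        q=P[m&k&(P[...,2]>.144)&(P[...,2]<.158)]
        if nm=="all": q=q; 
        rc=cv2.minAreaRect((q[:,:2]*1000).astype(np.float32))
        print(n,nm,len(q),q.mean(0).round(4),rc)
    q=P[m&(P[...,2]>.11)&(P[...,2]<.137)]
    print("guard",len(q),cv2.minAreaRect((q[:,:2]*1000).astype(np.float32)))
for n,c,(r0,r1,c0,c1) in(("top",T,(165,215,128,175)),("side",S,(262,318,230,282))):
    P=pts(c)[r0:r1,c0:c1].reshape(-1,3); 
    for lo,hi in((.006,.02),(.05,.139),(.139,.15)):
        q=P[(P[:,2]>lo)&(P[:,2]<hi)]
        print(n,lo,len(q),q.mean(0).round(4),cv2.minAreaRect((q[:,:2]*1000).astype(np.float32)))
```

```text
top or 197 [ 0.5658 -0.1836  0.1487] ((565.6608276367188, -184.03672790527344), (24.24030113220215, 55.37160110473633), 10.669252395629883)
top bl 212 [ 0.5516 -0.1091  0.1489] ((551.883056640625, -109.12654876708984), (23.942102432250977, 55.30057907104492), 9.849061965942383)
top all 656 [ 0.5648 -0.1836  0.1487] ((564.8862915039062, -184.08021545410156), (25.91180419921875, 207.54501342773438), 10.40131950378418)
guard 985 ((565.4385375976562, -183.69384765625), (107.61151885986328, 239.2973175048828), 10.413287162780762)
side or 141 [ 0.5663 -0.181   0.1501] ((566.16845703125, -182.80938720703125), (23.586956024169922, 56.24814987182617), 11.178199768066406)
side bl 156 [ 0.5526 -0.1062  0.1504] ((552.4364624023438, -107.63703918457031), (24.319581985473633, 55.521732330322266), 8.94340705871582)
side all 446 [ 0.5652 -0.177   0.1502] ((565.4368896484375, -182.62332153320312), (25.062658309936523, 210.02288818359375), 10.143744468688965)
guard 706 ((565.3936157226562, -182.63662719726562), (107.17832946777344, 242.0859375), 10.246386528015137)
top 0.006 822 [0.5787 0.0852 0.0111] ((582.1317749023438, 88.32962799072266), (114.27812957763672, 113.25898742675781), 13.587462425231934)
top 0.05 223 [0.5626 0.088  0.0978] ((560.2161865234375, 90.90632629394531), (15.149642944335938, 60.63773727416992), 6.822272777557373)
top 0.139 79 [0.5662 0.0899 0.1428] ((566.5532836914062, 88.39275360107422), (55.2581672668457, 8.662822723388672), 88.75882720947266)
side 0.006 861 [0.5895 0.0962 0.0125] ((583.3925170898438, 76.74673461914062), (154.71090698242188, 145.2908935546875), 70.41935729980469)
side 0.05 159 [0.5714 0.0969 0.0952] ((569.5227661132812, 94.42362976074219), (34.0384407043457, 51.541744232177734), 34.591957092285156)
side 0.139 75 [0.5671 0.0926 0.1444] ((566.7500610351562, 92.37252807617188), (59.94288635253906, 8.546096801757812), 88.72586822509766)
```

View pics/crop1.png

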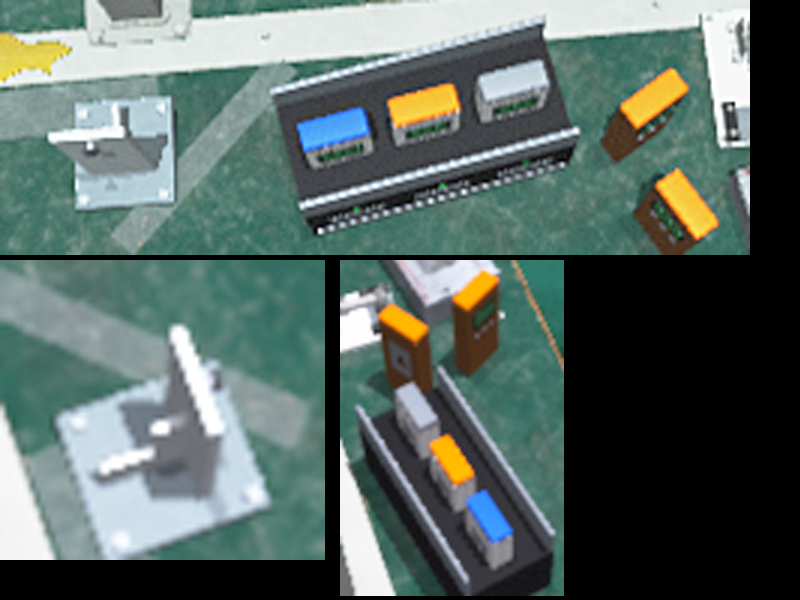

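The crop shows the dock's middle logger has a white body with an orange cap, while both loose ones are brown-bodied look-alikes. I have the logger at (0.566,-0.183) with yaw +10.3° and top z 0.15. The upright's top edge is at (0.567,0.09) with yaw about -1.3° and z 0.144. The sizes match the description, so I move out with the fingers partly closed to fit between the guards.

Call:
carry_out --plan '[0.25,-0.5,0,-0.4,-0.06,0.5,-1,0,-0.8,-0.06,0.5,-1,0,-0.8,-0.06,0.5,-1,0,-0.8,-0.06,0.5,-1,0,-0.8,-0.06,0.5,-1,0,-0.8,-0.06,0.5,-1,0,-0.8,-0.06,0.5,-1,0,-0.8,-0.06,0.5,-1,0,-0.8,-0.06,0.5,-1,0,-0.8,-0.06,0.5,-1,0,-0.8,-0.06,0.5,-1,0,-0.8,-0.06,0.5,-1,0,-0.8,-0.06,0.5,-1,0,-0.8,-0.06,0.5,-1,0,-0.8,-0.06,0.5,-1,0,-0.8,-0.06,0.5,-1,0,-0.8,-0.06,0.5,-1,0,-0.8,-0.06,0.5,-1,0,-0.8,-0.06,0.5,-1,0,-0.4,-0.06]' --force 40

```text
time_s: 1.77
ee_pos: [0.4877, -0.0192, 0.2311]
orientation: [-0.0, 0.642, 0.766, 0.0]
contact_force: [1.3, 0.8, -0.3]
width: 0.0457
finger_force: 0.0
```

Call:
carry_out --plan '[0.5,-1,0,0,-0.06,0.5,-1,0,0,-0.06,0.5,-1,0,0,-0.06,0.5,-1,0,0,-0.06,0.5,-1,0,0,-0.06,0.1,-0.5,0,0,-0.06,0,0,0,0,-0.06,0,0,0,0,-0.06]'

```text
time_s: 2.43
ee_pos: [0.5649, -0.1826, 0.2307]
orientation: [-0.001, 0.642, 0.767, 0.0]
contact_force: [0.0, 0.1, 0.9]
width: 0.0454
finger_force: 0.0
```

```bash
cat >> h.py <<'E'
def st():
    s=read_state(); w,x,y,z=s["orientation"]
    ty=np.array([2*(x*y-w*z),1-2*(x*x+z*z),2*(y*z+w*x)]); tz=np.array([2*(x*z+w*y),2*(y*z-w*x),1-2*(x*x+y*y)])
    print("t",round(s["time_s"],2),"tcp",s["ee_pos"].round(4),"yaw_y",np.degrees(np.arctan2(ty[1],ty[0])).round(2),"tz",tz.round(3),"F",s["contact_force"].round(1),"w",round(s["width"],4),"ff",round(s["finger_force"],1)); return s
E
python3 - <<'E'
from h import *
st()
c=camera("side"); cv2.imwrite("pics/side1.png",cv2.resize(c["color"][130:270,150:330],None,fx=4,fy=4)[:,:,::-1])
T=dict(np.load("top0.npz")); P=pts(T)[0:160,60:180].reshape(-1,3); q=P[(P[:,2]>.05)&(P[:,0]<.75)]
for lo in(.05,.15,.25,.35,.45): 
    r=q[(q[:,2]>lo)&(q[:,2]<lo+.1)]
    if len(r): print(lo,len(r),r.min(0).round(3),r.max(0).round(3))
E
```

```text
t 2.43 tcp [ 0.5649 -0.1826  0.2307] yaw_y 10.18 tz [-0.001  0.001 -1.   ] F [0.  0.1 0.9] w 0.0454 ff 0.0
0.05 379 [0.706 0.049 0.05 ] [0.75  0.098 0.15 ]
0.15 488 [0.707 0.049 0.15 ] [0.75  0.098 0.25 ]
0.25 589 [0.707 0.037 0.25 ] [0.748 0.098 0.35 ]
0.35 2112 [ 0.707 -0.071  0.35 ] [0.75  0.098 0.45 ]
0.45 1839 [ 0.707 -0.072  0.45 ] [0.75  0.098 0.55 ]
```

View pics/side1.png

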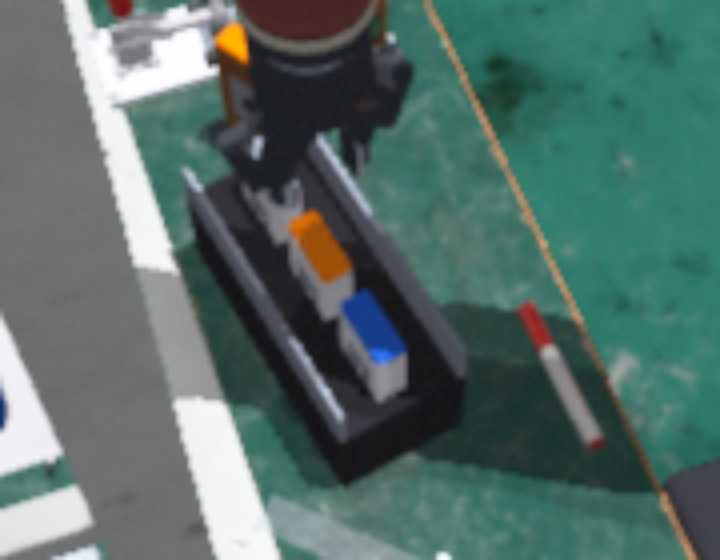

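The side view shows the gripper right above the dock, in line with the orange cap (crop pixel 322,245), with clear room between the guards. The post is at x>0.70, so it is out of the way. I descend and close gently.

Call:
carry_out --plan '[0.03,-0.02,-0.7,0,-0.06,0,0,-0.7,0,-0.06,0,0,-0.7,0,-0.06,0,0,-0.6,0,-0.06,0,0,-0.5,0,-0.06,0,0,-0.3,0,-0.06,0,0,-0.22,0,-0.06,0,0,0,0,-0.06,0,0,0,0,-0.06,0,0,0,0,0.1,0,0,0,0,0.2,0,0,0,0,0.3,0,0,0,0,0.4,0,0,0,0,0.5,0,0,0,0,0.6,0,0,0,0,1,0,0,0,0,1,0,0,0,0,1]' --force 40

```text
time_s: 3.98
ee_pos: [0.5667, -0.1833, 0.1203]
orientation: [0.001, 0.641, 0.767, 0.0]
contact_force: [1.4, 0.8, 5.2]
width: 0.0234
finger_force: 40.3
```

```bash
python3 -c "
from h import *
st()"
```

```text
t 3.98 tcp [ 0.5667 -0.1833  0.1203] yaw_y 10.25 tz [ 0.001 -0.001 -1.   ] F [1.4 0.8 5.2] w 0.0234 ff 40.3
```

Call:
carry_out --plan '[0,0,0.15,0,1,0,0,0.3,0,1,0,0,0.4,0,1,0,0,0.5,0,1,0,0,0.5,0,1,0,0,0.5,0,1,0,0,0.5,0,1,0,0,0.5,0,1,0,0,0.5,0,1,0,0,0.5,0,1,0,0,0.5,0,1,0,0,0.3,0,1,0,0,0.15,0,1,0,0,0,0,1,0,0,0,0,1]'

```text
time_s: 5.23
ee_pos: [0.5662, -0.1831, 0.2784]
orientation: [-0.0, 0.641, 0.767, -0.0]
contact_force: [-0.4, 0.7, -1.4]
width: 0.0233
finger_force: 40.0
```

Run:
```python
from h import *
st()
T=dict(np.load("top0.npz")); S=dict(np.load("side0.npz"))
# base plate: blue-grey, z 12mm; screw triangulation; top edge
for n,c,(r0,r1,c0,c1) in(("top",T,(165,215,125,180)),("side",S,(255,322,222,290))):
    P=pts(c); sub=P[r0:r1,c0:c1].reshape(-1,3); col=c["color"][r0:r1,c0:c1].reshape(-1,3).astype(int)
    k=(np.abs(sub[:,2]-.012)<.006)&(col[:,2]>col[:,1]-2)&(col[:,2]>100)
    m=k.reshape(r1-r0,c1-c0).astype(np.uint8); nn,l,s_,_=cv2.connectedComponentsWithStats(m); i=1+s_[1:,4].argmax()
    q=sub[(l==i).ravel()]; print(n,"base",len(q),cv2.minAreaRect((q[:,:2]*1000).astype(np.float32)))
    # plate-top: column extents
    v,u=np.nonzero((np.abs(P[r0:r1,c0:c1,2]-.144)<.005)); q=np.array([ray(c,a+c0,b+r0,.144) for a,b in zip(u,v)]); print("edge",cv2.minAreaRect((q[:,:2]*1000).astype(np.float32)))
def line(c,u,v): 
    d=np.array([(u-c["cx"])/c["fx"],(v-c["cy"])/c["fy"],1])@c["R"]; return -c["t"]@c["R"],d/np.linalg.norm(d)
(o1,d1),(o2,d2)=line(T,140.2,189.2),line(S,268,278.3)
s=np.linalg.lstsq(np.stack([d1,-d2],1),o2-o1,rcond=None)[0]; print("screw",o1+s[0]*d1,o2+s[1]*d2)
im=np.hstack([cv2.resize(T["color"][165:215,120:180],None,fx=6.6,fy=6.6,interpolation=0),cv2.resize(S["color"][255:305,230:290],None,fx=6.6,fy=6.6,interpolation=0)])
cv2.imwrite("pics/stand.png",im[:,:,::-1])
c=camera("side"); cv2.imwrite("pics/side2.png",c["color"][100:330,150:400][:,:,::-1].repeat(2,0).repeat(2,1))
```

```text
t 5.23 tcp [ 0.5662 -0.1831  0.2784] yaw_y 10.25 tz [-0.  0. -1.] F [-0.4  0.7 -1.4] w 0.0233 ff 40.0
top base 803 ((581.6560668945312, 90.12571716308594), (90.12976837158203, 100.91075134277344), 88.25096893310547)
edge ((565.8944702148438, 90.19322967529297), (60.70863342285156, 8.485651969909668), 89.36560821533203)
side base 781 ((583.8101806640625, 91.8687744140625), (102.07474517822266, 91.87315368652344), 0.18941594660282135)
edge ((567.0242309570312, 92.62274932861328), (60.02490234375, 8.468724250793457), 89.12330627441406)
screw [0.55836015 0.08980234 0.13052224] [0.5556847  0.09191402 0.13036713]
```

View pics/stand.png

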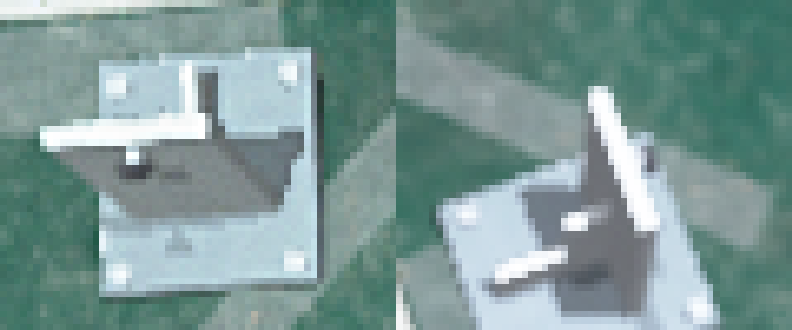

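View pics/side2.png

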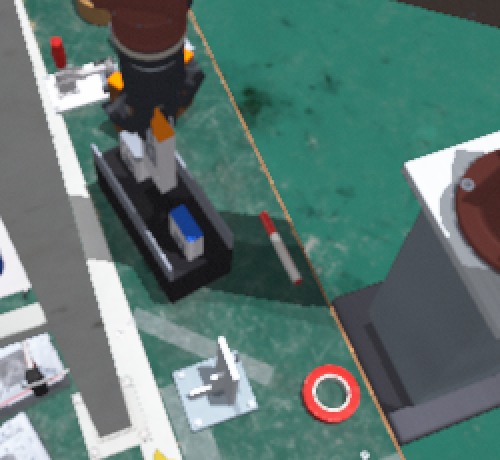

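The logger is clear of its well and upright. I put the screw root at about (0.5625,0.0913,0.130) with stand yaw about -0.8°, averaging both views; the base and upright sizes agree. I now go to a standoff about 45 mm in front of the hung position, at keyhole height.

Call:
carry_out --plan '[-0.15,0.3,0,-0.2,1,-0.15,0.6,0,-0.2,1,-0.15,0.8,0,-0.2,1,-0.15,0.8,0,-0.2,1,-0.15,0.8,0,-0.2,1,-0.15,0.8,0,-0.2,1,-0.15,0.8,0,-0.2,1,-0.15,0.8,0,-0.2,1,-0.15,0.8,0,-0.2,1,-0.15,0.8,0,-0.2,1,-0.15,0.8,0,-0.2,1,-0.15,0.6,0,-0.2,1,-0.15,0.3,0,-0.2,1,-0.08,0.15,0,-0.16,1,0,0,-0.5,0,1,0,0,-0.7,0,1,0,0,-0.8,0,1,0,0,-0.7,0,1,0,0,-0.5,0,1,0,0,-0.2,0,1]'

```text
time_s: 6.95
ee_pos: [0.5036, 0.0913, 0.1736]
orientation: [-0.001, 0.712, 0.702, -0.001]
contact_force: [0.7, 0.0, -1.1]
width: 0.0234
finger_force: 39.8
```

Call:
carry_out --plan '[0,0,0,0,1,0,0,0,0,1]'

```text
time_s: 7.12
ee_pos: [0.5053, 0.0913, 0.1771]
orientation: [0.0, 0.712, 0.702, 0.0]
contact_force: [-0.0, 0.1, -1.0]
width: 0.0233
finger_force: 40.0
```

Run:
```python
from h import *
st()
out=[]
for n,(r0,r1,c0,c1) in(("top",(150,240,110,200)),("side",(230,320,220,310))):
    c=camera(n); P=pts(c); np.savez(f"{n}3.npz",**c)
    hsv=cv2.cvtColor(c["color"],cv2.COLOR_RGB2HSV); H,s,v=[hsv[...,i].astype(int) for i in range(3)]
    m=np.zeros(H.shape,bool); m[r0:r1,c0:c1]=1
    k=m&(H>8)&(H<25)&(s>150)
    q=P[k]; print(n,"cap",len(q),q.min(0).round(4),q.max(0).round(4))
    t=q[q[:,2]>q[:,2].max()-.008]; print(len(t),t.mean(0).round(4),cv2.minAreaRect((t[:,:2]*1000).astype(np.float32)))
    # white body
    b=m&(s<60)&(v>90)&(P[...,2]>.07)&(P[...,2]<.2)&(P[...,0]<.53)
    q=P[b]; print("body",len(q),np.percentile(q,[2,50,98],axis=0).round(4).tolist())
    out.append(cv2.resize(c["color"][r0:r1,c0:c1],(396,396),interpolation=0))
cv2.imwrite("pics/pre.png",np.hstack(out)[:,:,::-1])
```

```text
t 7.12 tcp [0.5053 0.0913 0.1771] yaw_y -0.82 tz [ 0. -0. -1.] F [-0.   0.1 -1. ] w 0.0233 ff 40.0
top cap 103 [0.4849 0.0585 0.0018] [0.6725 0.1866 0.3097]
1 [0.4849 0.0585 0.3097] ((484.9150085449219, 58.49673080444336), (0.0, 0.0), 0.0)
body 239 [[0.4858, 0.0619, 0.0743], [0.4923, 0.0648, 0.1261], [0.5139, 0.1084, 0.1952]]
side cap 94 [0.4939 0.0944 0.1986] [0.518  0.1191 0.2524]
2 [0.5159 0.1084 0.2505] ((515.9411010742188, 108.42112731933594), (2.3894906044006348, 0.0), -171.38792419433594)
body 222 [[0.4935, 0.0717, 0.0726], [0.5153, 0.1174, 0.1243], [0.5186, 0.1197, 0.1956]]
```

View pics/pre.png

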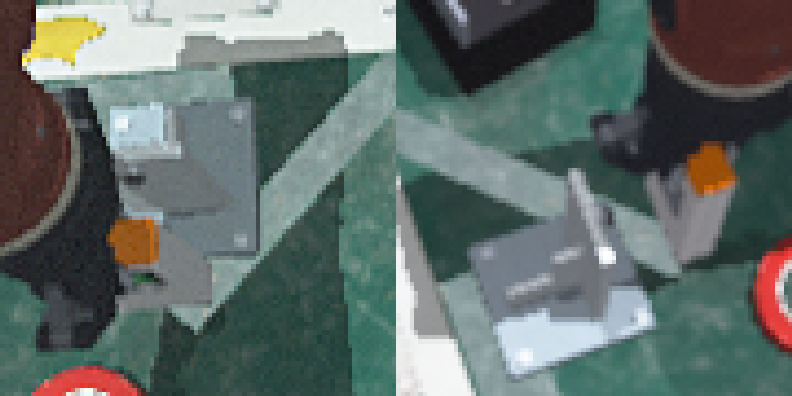

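The view shows the logger upright in front of the plate, cap at left-crop (135,242) and right-crop (710,168), with the screw lined up roughly. I compare the logger's side face and underside with the plate in the same camera.

Run:
```python
from h import *
for n,(r0,r1,c0,c1) in(("top",(150,240,110,200)),("side",(230,320,220,310))):
    c=dict(np.load(f"{n}3.npz")); P=pts(c)[r0:r1,c0:c1].reshape(-1,3)
    q=P[(P[:,0]>.49)&(P[:,0]<.521)&(P[:,1]>.055)&(P[:,1]<.13)&(P[:,2]>.05)&(P[:,2]<.19)]
    print(n,len(q),"zmin",np.sort(q[:,2])[:12].round(4))
    f=q[(q[:,0]>.499)&(q[:,0]<.513)]; print("side face y",np.percentile(f[:,1],[5,25,50,75,95]).round(4),len(f))
    for lo,hi in((.07,.11),(.13,.18)):
        g=f[(f[:,2]>lo)&(f[:,2]<hi)]; print("  z",lo,np.median(g[:,1]).round(4),len(g))
    b=q[(q[:,1]>.075)&(q[:,1]<.112)]; 
    print("back x",np.percentile(b[:,0],[50,75,95]).round(4),len(b))
    e=P[(abs(P[:,2]-.144)<.005)&(P[:,0]>.55)]; print("plate",e.mean(0).round(4),cv2.minAreaRect((e[:,:2]*1000).astype(np.float32)))
    if n=="side":
        e=P[(P[:,0]>.555)&(P[:,0]<.58)&(P[:,2]>.05)&(P[:,2]<.135)&(P[:,1]>.11)]; print("plate +y face",np.percentile(e[:,1],[25,50,75]),len(e))
    else:
        e=P[(P[:,0]>.555)&(P[:,0]<.58)&(P[:,2]>.05)&(P[:,2]<.135)&(P[:,1]<.07)]; print("plate -y face",np.percentile(e[:,1],[25,50,75]) if len(e) else 0,len(e))
        e=P[(P[:,1]>.07)&(P[:,1]<.11)&(P[:,2]>.03)&(P[:,2]<.12)&(P[:,0]>.545)&(P[:,0]<.575)]; print("plate front x",np.percentile(e[:,0],[25,50,75]),len(e))
```

```text
top 233 zmin [0.0682 0.0692 0.0693 0.0694 0.0698 0.0703 0.0705 0.0725 0.0729 0.0739
 0.0744 0.0746]
side face y [0.0619 0.0622 0.0627 0.063  0.0635] 66
  z 0.07 0.0625 18
  z 0.13 0.0628 28
back x [0.4917 0.4921 0.4927] 76
plate [0.5659 0.0794 0.1425] ((566.6494750976562, 80.59170532226562), (37.67947006225586, 9.316767692565918), 89.9946517944336)
plate -y face [0.06138657 0.06343848 0.06657464] 43
plate front x [0.56227235 0.56267325 0.56302213] 113
side 222 zmin [0.0687 0.0698 0.0701 0.0704 0.0704 0.0711 0.0722 0.0732 0.0743 0.0744
 0.0749 0.0749]
side face y [0.0989 0.1184 0.1189 0.1193 0.1197] 66
  z 0.07 0.1189 20
  z 0.13 0.1191 28
back x [0.5161 0.5165 0.5169] 88
plate [0.567  0.0924 0.1442] ((563.8944091796875, 92.34271240234375), (59.46407699584961, 14.277091979980469), 89.04512786865234)
plate +y face [0.1168453  0.12113352 0.12192732] 37
```

The same-camera comparison says: +0.5 mm in y, about 2.8 mm down, and 46.5 mm to the plate. I approach to just before the screw head, then continue slowly while watching the force.

Call:
carry_out --plan '[0.1,0.02,-0.09,0,1,0.2,0,0,0,1,0.3,0,0,0,1,0.3,0,0,0,1,0.15,0,0,0,1,0.05,0,0,0,1,0,0,0,0,1,0,0,0,0,1,0,0,0,0,1]'

```text
time_s: 7.97
ee_pos: [0.5381, 0.092, 0.1741]
orientation: [-0.0, 0.712, 0.702, -0.0]
contact_force: [0.3, -0.1, -1.5]
width: 0.0237
finger_force: 40.0
```

Call:
carry_out --plan '[0.05,0,0,0,1,0.05,0,0,0,1,0.05,0,0,0,1,0.05,0,0,0,1,0,0,0,0,1,0,0,0,0,1]'

```text
time_s: 8.47
ee_pos: [0.5444, 0.092, 0.174]
orientation: [0.0, 0.712, 0.702, -0.0]
contact_force: [0.7, -0.3, -1.7]
width: 0.0234
finger_force: 40.0
```

Call:
carry_out --plan '[0.04,0,0,0,1,0.04,0,0,0,1,0.04,0,0,0,1,0,0,0,0,1,0,0,0,0,1]'

```text
time_s: 8.88
ee_pos: [0.548, 0.092, 0.174]
orientation: [0.0, 0.712, 0.702, -0.0]
contact_force: [0.3, 0.4, -2.1]
width: 0.0232
finger_force: 39.9
```

Call:
carry_out --plan '[0.03,0,0,0,1,0.03,0,0,0,1,0,0,0,0,1,0,0,0,0,1]'

```text
time_s: 9.22
ee_pos: [0.5498, 0.092, 0.174]
orientation: [0.0, 0.712, 0.702, 0.0]
contact_force: [1.0, 0.4, -1.7]
width: 0.0236
finger_force: 40.0
```

No head contact, so the head is inside the keyhole. I find the plate by touch.

Call:
carry_out --plan '[0.03,0,0,0,1,0.02,0,0,0,1,0,0,0,0,1,0,0,0,0,1]'

```text
time_s: 9.55
ee_pos: [0.5513, 0.092, 0.174]
orientation: [0.0, 0.712, 0.702, 0.0]
contact_force: [-0.1, 0.9, -1.8]
width: 0.0234
finger_force: 40.0
```

Call:
carry_out --plan '[0.02,0,0,0,1,0.01,0,0,0,1,0,0,0,0,1,0,0,0,0,1]'

```text
time_s: 9.88
ee_pos: [0.5521, 0.092, 0.174]
orientation: [-0.0, 0.712, 0.702, -0.0]
contact_force: [0.4, -0.3, -1.6]
width: 0.0237
finger_force: 40.0
```

Call:
carry_out --plan '[0.02,0,0,0,1,0.01,0,0,0,1,0,0,0,0,1,0,0,0,0,1]'

```text
time_s: 10.22
ee_pos: [0.5526, 0.092, 0.1739]
orientation: [-0.0, 0.712, 0.702, -0.0]
contact_force: [-4.8, -0.1, 0.0]
width: 0.0236
finger_force: 40.4
```

Contact with the plate is at the expected depth (47 mm). I ease off slightly and slide down.

Call:
carry_out --plan '[-0.02,0,0,0,1,0,0,-0.06,0,1,0,0,-0.06,0,1,0,0,-0.06,0,1,0,0,-0.06,0,1,0,0,0,0,1]'

```text
time_s: 10.72
ee_pos: [0.5524, 0.092, 0.1662]
orientation: [-0.0, 0.712, 0.702, -0.0]
contact_force: [-2.7, -0.3, -3.0]
width: 0.0237
finger_force: 40.0
```

Call:
carry_out --plan '[0,0,-0.06,0,1,0,0,-0.06,0,1,0,0,-0.06,0,1,0,0,-0.06,0,1,0,0,0,0,1,0,0,0,0,1]'

```text
time_s: 11.22
ee_pos: [0.5524, 0.092, 0.1592]
orientation: [-0.0, 0.712, 0.702, -0.0]
contact_force: [-2.3, 0.4, -3.1]
width: 0.0238
finger_force: 39.9
```

Call:
carry_out --plan '[0,0,-0.04,0,1,0,0,-0.03,0,1,0,0,0,0,1,0,0,0,0,1]'

```text
time_s: 11.55
ee_pos: [0.5524, 0.092, 0.1575]
orientation: [0.0, 0.712, 0.702, 0.0]
contact_force: [-3.3, 0.7, -0.5]
width: 0.0233
finger_force: 40.2
```

Call:
carry_out --plan '[0,0,-0.03,0,1,0,0,0,0,1,0,0,0,0,1]'

```text
time_s: 11.8
ee_pos: [0.5524, 0.092, 0.1566]
orientation: [0.0, 0.712, 0.702, -0.0]
contact_force: [-3.4, -0.4, 0.5]
width: 0.0236
finger_force: 40.4
```

Call:
carry_out --plan '[0,0,-0.03,0,1,0,0,0,0,1,0,0,0,0,1]'

```text
time_s: 12.05
ee_pos: [0.5525, 0.092, 0.1559]
orientation: [0.0, 0.712, 0.702, 0.0]
contact_force: [-3.9, -0.0, 2.3]
width: 0.0233
finger_force: 40.6
```

Call:
carry_out --plan '[0,0,-0.04,0,1,0,0,0,0,1,0,0,0,0,1]'

```text
time_s: 12.3
ee_pos: [0.5526, 0.092, 0.1555]
orientation: [0.0, 0.712, 0.702, 0.0]
contact_force: [-7.0, 0.3, 8.7]
width: 0.0233
finger_force: 41.5
```

Firm seat at the slot end (18.4 mm of slide). I relieve the load, then open slowly.

Call:
carry_out --plan '[-0.01,0,0.03,0,1,0,0,0,0,1,0,0,0,0,0.4,0,0,0,0,0.35,0,0,0,0,0.3,0,0,0,0,0.25,0,0,0,0,0.2,0,0,0,0,0.1,0,0,0,0,0,0,0,0,0,-0.1,0,0,0,0,-0.1,0,0,0,0,-0.1]' --force 20

```text
time_s: 13.3
ee_pos: [0.5522, 0.092, 0.1554]
orientation: [0.0, 0.712, 0.702, 0.0]
contact_force: [0.7, 0.8, -0.1]
width: 0.0467
finger_force: 0.0
```

Run:
```python
from h import *
st()
o=[]
for n,(r0,r1,c0,c1) in(("top",(150,240,110,200)),("side",(230,320,220,310))):
    c=camera(n); o.append(cv2.resize(c["color"][r0:r1,c0:c1],(396,396),interpolation=0))
    P=pts(c)[r0:r1,c0:c1].reshape(-1,3); q=P[(P[:,0]>.53)&(P[:,0]<.56)&(P[:,1]>.055)&(P[:,1]<.13)&(P[:,2]>.02)&(P[:,2]<.19)]
    f=q[(q[:,0]>.545)&(q[:,0]<.557)]
    print(n,"zmin",np.sort(q[:,2])[:8].round(3),[(np.median(f[(f[:,2]>a)&(f[:,2]<a+.04)][:,1])).round(4) for a in(.05,.09,.14)])
cv2.imwrite("pics/hung.png",np.hstack(o)[:,:,::-1])
```

```text
t 13.3 tcp [0.5522 0.092  0.1554] yaw_y -0.79 tz [ 0. -0. -1.] F [ 0.7  0.8 -0.1] w 0.0467 ff 0.0
top zmin [0.045 0.045 0.046 0.046 0.047 0.048 0.049 0.049] [np.float64(0.0636), np.float64(0.0636), np.float64(0.0634)]
side zmin [0.048 0.049 0.051 0.054 0.056 0.057 0.059 0.061] [np.float64(0.1197), np.float64(0.1197), np.float64(0.1197)]
```

View pics/hung.png

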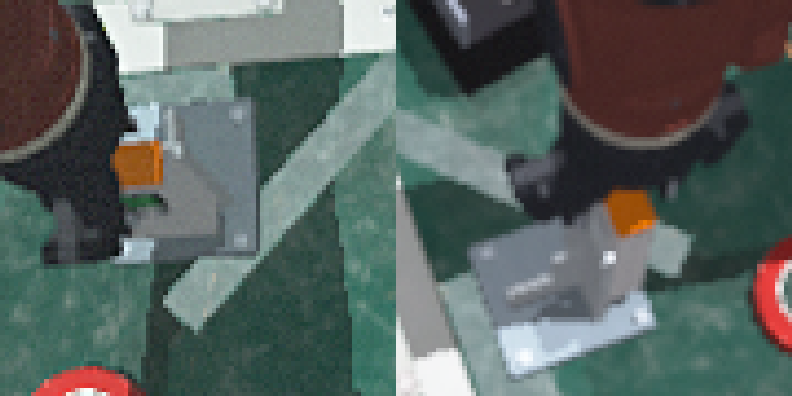

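The logger hangs upright against the plate, cap at left-crop (138,162) and right-crop (632,212), underside at about z 0.046, and the fingers are off it. I retract straight up.

Call:
carry_out --plan '[0,0,0.1,0,-0.1,0,0,0.2,0,-0.1,0,0,0.4,0,-0.1,0,0,0.6,0,-0.1,0,0,0.7,0,-0.1,0,0,0.7,0,-0.1,0,0,0.5,0,-0.1,0,0,0.3,0,-0.1,0,0,0,0,-0.1,0,0,0,0,-0.1,0,0,0,0,-0.1]'

```text
time_s: 14.32
ee_pos: [0.5519, 0.092, 0.2595]
orientation: [-0.0, 0.712, 0.702, -0.0]
contact_force: [-0.2, 0.5, -0.2]
width: 0.0469
finger_force: 0.0
```

Run:
```python
from h import *
st()
c=camera("side"); P=pts(c)[230:320,220:310].reshape(-1,3)
q=P[(P[:,0]>.535)&(P[:,0]<.565)&(P[:,1]>.055)&(P[:,1]<.13)&(P[:,2]>.178)&(P[:,2]<.195)]
print(len(q),q.mean(0),cv2.minAreaRect((q[:,:2]*1000).astype(np.float32)))
print(hand_in())
```

```text
t 14.32 tcp [0.5519 0.092  0.2595] yaw_y -0.79 tz [-0.001  0.    -1.   ] F [-0.2  0.5 -0.2] w 0.0469 ff 0.0
200 [0.55075636 0.09454912 0.18569277] ((550.5709228515625, 91.90736389160156), (56.980472564697266, 24.013099670410156), 88.14869689941406)
the job is handed in; nothing more can be done
None
```

I lifted the orange logger out of its well and hung it upright and released on the stand's screw, then retracted the arm clear and handed the job in at 14.3 s; the hand-in gave no verdict back.

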